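# Set up the glove station for the sweets class

### The arm

A 6-joint arm with a two-finger parallel gripper is mounted at the origin on the work surface. World frame = base frame: x ahead of the robot, y to its left, z up, the work surface at z = 0. Lengths are in m, angles in rad, forces in N, time in s.
With the tool pointing down it reaches from about 0.25 to 0.775 m from the base axis. Payload 4 kg.
Tool frame: the origin (TCP) lies between the finger pads; the fingertips stand 19 mm ahead of it and the grasp point (between the pads) is the TCP; z points along the fingers, y is the line along which they close (so a half turn about z gives the same grasp; the last joint's range is limited). The gripper opens to 94 mm and grips with 3 to 60 N. Pads are 16 mm wide; open, the fingers measure 119 mm over their backs; the gripper's body (75 mm by 177 mm) begins 78 mm behind the grasp point.
Start: joints at [-1.325, 0.087, 1.371, -0, 1.684, -0.103], TCP at [0.188, -0.517, 0.225] pointing down, gripper open.
Joint ranges: [-3.1, 3.1], [-0.76, 2.03], [0.27, 2.55], [-1.08, 4.22], [0.17, 2.65], [-2.57, 2.57]. Speed limits (rad/s): [2.79, 2.79, 3.14, 3.14, 3.14, 3.14].

### API

Orientations are given as a rotation vector (axis times angle).
In Python, from bench import bot gives the robot as it stands. The module is installed in compiled form; this text tells all that it offers.
- The arm moves only by the shell command python3 -m inch 'ROWS' [FORCE]. ROWS is JSON, a list of rows, each a list of 7 numbers: the turn, a rotation vector about the tool's x, y, z in rad, then the shift along the tool's x, y, z in mm, then the opening in per cent of the stroke, from 0 (shut) to 100 (fully open). A call has 1 to 10 rows; each row is the pose to reach, as a shift and turn from the pose commanded when the call began, along the tool's axes at that moment; what a row does not reach only later rows make up. A row lasts 1/12 s, in which the tool goes at most 41.7 mm and 7.16 degrees, less where a joint would pass 70% of its speed; a pose out of reach is approached as far as the arm can. A call with a gripper value outside its range is refused whole. The fingers move at their own pace and stop on an object; FORCE is the grip in N (left out, the last holds). Time passes only in rows, so rows that repeat a pose let the fingers close. It gives the time, the measured TCP pose, the force, the opening and the grip force at its end, in the units of the state.
- bot.get_obs(): the state, without advancing time (a new reading comes with each control period).
- bot.get_image(name): name is "scene" or "top"; returns a dict with "frame" (400x640x3 uint8, red, green, blue), "K" (3x3 intrinsics, pixels), "R" (3x3) and "t" (3): a world point X has camera coordinates R X + t. Camera axes: x right, y down, z forward; pixel columns grow to the right and rows downward; lengths in m; the calibration is good to about 2 mm. A picture is of the moment at which its call begins. There is no depth.
- bot.sign_off(): hands the job in; it is judged then, once.
Trained networks look in a picture, given as the dict that the camera call returned (one of the last four; its "shot" number tells which), for a name from the list of things; names that differ only in an ending like _2 or _b are one class to them, and where a whole thing is asked for, a point or a joint stands for the part that bears it (a point fixed in the world has none). Each returns a list of dicts, best first, with "score" (0 to 1); they miss things now and then, are a little off and sometimes report something else, mostly with a low value. They report only what shows in the picture. A call takes as long as a camera call.
- bot.boxes_of(label, picture): "xy" ([column, row] in pixels, amid what is visible of it).
- bot.pinpoint(label, picture): "xy" ([column, row] in pixels: a listed point, or the origin of a listed thing).
The state is a dict: "t": time; "q": joint angles; "dq": joint speeds; "joint_torque": joint torques, N m; "eef_pos": TCP position; "ee_rot": TCP orientation; "ft_force": force on the tool from outside, world axes, zero at the start; "wrist_torque": the same for the moment, N m; "grip_width": opening from 0.0 (shut) to 1.0 (fully open); "gripper_force": force on a finger pad.
Only numpy, scipy, OpenCV 4.12 (cv2) and the standard library are available. Lean on these libraries where they do the work, as an engineer would, in place of code of your own. Each camera call takes 0.05 s, during which the arm holds its last target. There are 200 camera calls.

### The job

Get the glove station ready: pull every snapped-on blue dust cover off the white board and put it in the grey storage box, and lay every standing glove carton down on the board: butt its base against the board's front edge and tip it over by its top, never lifting it more than a few centimetres. Each carton ends flat on the board, slot up, square to the front edge, its base end overhanging that edge by no more than 4 cm; leave the teapot, plate and food tub alone.

Things in the scene. Friction and masses are not known exactly. Their poses are not given: they have to be found in the camera images.
- board: white board fixed to the table, 184 (x) x 450 (y) mm, 12 thick. Origin: middle of its front edge (facing the robot) at table height; x runs across the board away from the robot, y along the front edge. That edge is the 12 mm step the cartons butt against. Studs stand 163 mm behind it at y = -130, 0, 130 mm; between lie three grey-marked bays, 130 x 88 mm.
- cover1: blue dust cover, 70 g; may be absent (None). Origin: centre of the underside of its socket, on the snap axis; z up when fitted. Socket: hollow box open below, 36 (x) x 43 (y) x 36 (z) mm; towards -x a plate from x -18 to -108 mm, 50 wide, 6 thick, underside at z 0. Fitted, it rests on the board; pull along +z with about 10 N: snaps free after 5 mm, clear of the stud after 30.
- cover2: blue dust cover, 70 g; may be absent (None). Origin: centre of the underside of its socket, on the snap axis; z up when fitted. Socket: hollow box open below, 36 (x) x 43 (y) x 36 (z) mm; towards -x a plate from x -18 to -108 mm, 50 wide, 6 thick, underside at z 0. Fitted, it rests on the board; pull along +z with about 10 N: snaps free after 5 mm, clear of the stud after 30.
- cover3: blue dust cover, 70 g; may be absent (None). Origin: centre of the underside of its socket, on the snap axis; z up when fitted. Socket: hollow box open below, 36 (x) x 43 (y) x 36 (z) mm; towards -x a plate from x -18 to -108 mm, 50 wide, 6 thick, underside at z 0. Fitted, it rests on the board; pull along +z with about 10 N: snaps free after 5 mm, clear of the stud after 30.
- carton1: red glove carton, rigid, 52 (x) x 85 (y) x 140 (z) mm, 0.17 to 0.35 kg; may be absent (None). Starts standing on end on the table, 10 to 35 mm short of the board's front edge. Origin: centre of its base; z along the 140 mm length to its top end. Its slot (black oblong on a yellow panel) is on its -x face, which then faces the robot.
- carton2: green glove carton, rigid, 52 (x) x 85 (y) x 140 (z) mm, 0.17 to 0.35 kg; may be absent (None). Starts standing on end on the table, 10 to 35 mm short of the board's front edge. Origin: centre of its base; z along the 140 mm length to its top end. Its slot (black oblong on a yellow panel) is on its -x face, which then faces the robot.
- carton3: blue glove carton, rigid, 52 (x) x 85 (y) x 140 (z) mm, 0.17 to 0.35 kg; may be absent (None). Starts standing on end on the table, 10 to 35 mm short of the board's front edge. Origin: centre of its base; z along the 140 mm length to its top end. Its slot (black oblong on a yellow panel) is on its -x face, which then faces the robot.
- tab1 (a point): centre of the yellow grip tab on top of that cover: 30 (x) x 16 (y) x 26 (z) mm, 49 mm above the cover's origin, cover's axes; absent (None) with its cover
- tab2 (a point): centre of the yellow grip tab on top of that cover: 30 (x) x 16 (y) x 26 (z) mm, 49 mm above the cover's origin, cover's axes; absent (None) with its cover
- tab3 (a point): centre of the yellow grip tab on top of that cover: 30 (x) x 16 (y) x 26 (z) mm, 49 mm above the cover's origin, cover's axes; absent (None) with its cover
- stud1 (a point): foot, on the board's top, of a steel stud: a 24 mm square post 26 mm tall with two small sprung balls that snap into a cover's socket
- stud2 (a point): foot, on the board's top, of a steel stud: a 24 mm square post 26 mm tall with two small sprung balls that snap into a cover's socket
- stud3 (a point): foot, on the board's top, of a steel stud: a 24 mm square post 26 mm tall with two small sprung balls that snap into a cover's socket
- bin: open grey plastic storage box, loose, outside 180 (x) x 220 (y) x 70 (z) mm, walls and floor 5 mm, 0.5 kg; origin: centre of its underside. It stands to the left or right of the board.
- teapot: cast-iron teapot, 136 mm wide body, 130 mm high with its handle; origin: centre of its underside. Bystander.
- plate: blue plate with rice cakes, 120 mm across, 40 mm high; origin: centre of its underside. Bystander.
- tub: food tub with white lid, 95 x 140 x 60 mm; origin: centre of its underside. Bystander.

How it is judged:
At the end, for the whole second after the job is handed in: Covers at rest inside the upright box (origin within the walls, under 75 mm above its underside); cartons at rest flat on the board, slot up within 10 deg, within 17 deg of square, base end 45 mm before to 30 mm behind the front edge, centre line within 180 mm of the board's middle (x of cover1 in the frame of bin between -0.088 and 0.088 m and y of cover1 in the frame of bin between -0.108 and 0.108 m and z of each of cover1, cover2, cover3 in the frame of bin below 0.075 m and linear speed of each of cover1, cover2, cover3, carton1, carton2, carton3 below 0.03 m/s and x of cover2 in the frame of bin between -0.088 and 0.088 m and y of cover2 in the frame of bin between -0.108 and 0.108 m and x of cover3 in the frame of bin between -0.088 and 0.088 m and y of cover3 in the frame of bin between -0.108 and 0.108 m and angle between each of carton1, carton2, carton3's own x axis and vertical above 2.97 rad and x of carton1 in the frame of board between -0.045 and 0.03 m and y of carton1 in the frame of board between -0.18 and 0.18 m and angle between the z axis of each of carton1, carton2, carton3 and the x axis of board, either way round below 0.3 rad and z of each of carton1, carton2, carton3 in the frame of board below 0.05 m and x of carton2 in the frame of board between -0.045 and 0.03 m and y of carton2 in the frame of board between -0.18 and 0.18 m and x of carton3 in the frame of board between -0.045 and 0.03 m and y of carton3 in the frame of board between -0.18 and 0.18 m and angle between bin's own z axis and vertical below 0.15 rad); the robot touches nothing.
It fails at once if the teapot is shifted by more than 3 cm (distance of teapot from where it was at the start of the episode above 0.03 m).
It fails at once if the plate is shifted by more than 3 cm (distance of plate from where it was at the start of the episode above 0.03 m).
It fails at once if the tub is shifted by more than 3 cm (distance of tub from where it was at the start of the episode above 0.03 m).
It fails at once if the base centre of a carton is lifted more than 7 cm above the table (height (world z) of any of carton1, carton2, carton3 above 0.07 m).
Of cover1, cover2, cover3 only 2 to 3 are there at a start; the rules pass over those that are not, and their reading is None.
Of carton1, carton2, carton3 only 2 to 3 are there at a start; the rules pass over those that are not, and their reading is None.
At some moment in a run one of bin may be knocked a few centimetres aside while the robot is not near it.
Once in a run the grip may slacken for a moment while it holds something.
It also fails if it takes over 210 s, if anything falls off the work surface, if the arm or the gripper's body presses on something with over 40 N, if the wrist force passes 120 N, or if a joint passes its speed limit or range.

## Working session

There is one attempt and no reset: what is moved stays moved. The work goes in short steps, Python scripts to look and compute and a shell command to move; the robot and the scene stay as the last step left them, time stands still between calls to the robot, and variables do not carry over. Pictures are saved under pics/ and viewed, at most 14 in all, crops included, and the job is handed in when it is done.

```bash
mkdir -p pics; cat > h.py <<'E'
import numpy as np,cv2
from bench import bot
from scipy.spatial.transform import Rotation as Ro
def shot(n,save=None):
    p=bot.get_image(n)
    if save: cv2.imwrite(f'pics/{save}.png',p['frame'][:,:,::-1])
    return p
def ray(p,xy):
    K,R,t=map(np.array,(p['K'],p['R'],p['t'])); c=-R.T@t
    d=R.T@np.linalg.inv(K)@np.array([*xy,1.]); return c,d/np.linalg.norm(d)
def atz(p,xy,z):
    c,d=ray(p,xy); return c+d*(z-c[2])/d[2]
def tri(rs):
    A=np.zeros((3,3));b=np.zeros(3)
    for c,d in rs:
        M=np.eye(3)-np.outer(d,d);A+=M;b+=M@c
    return np.linalg.solve(A,b)
def proj(p,X):
    v=np.array(p['K'])@(np.array(p['R'])@np.array(X)+np.array(p['t'])); return v[:2]/v[2]
def st():
    o=bot.get_obs();R=Ro.from_rotvec(o['ee_rot']).as_matrix()
    print('t',round(o['t'],2),'pos',np.round(o['eef_pos'],4),'\nR',np.round(R,3).tolist(),'w',o['grip_width'],'f',np.round(o['ft_force'],1)); return o,R
E
python3 - <<'E'
from h import *
np.set_printoptions(suppress=True,precision=3)
o,R=st(); print(o['q'])
a=shot('scene','s0');b=shot('top','t0')
for p in(a,b): print(-np.array(p['R']).T@p['t'])
Z=dict(board=0,cover1=.012,carton1=0,carton2=0,carton3=0,tab1=.061,stud1=.012,bin=0,teapot=0,plate=0,tub=0)
for l,z in Z.items():
    for n,p in(('s',a),('t',b)):
        for r in bot.pinpoint(l,p)[:4]:
            if r['score']>.2: print(l,n,round(r['score'],2),np.round(r['xy'],0),atz(p,r['xy'],z)[:2])
E
```

```text
t 0.0 pos [ 0.188 -0.516  0.223] 
R [[0.94, 0.342, -0.001], [0.342, -0.94, 0.002], [0.0, -0.002, -1.0]] w 0.9962267016768446 f [ 0.6 -0.6  0.2]
[-1.325  0.088  1.372  0.     1.684 -0.103]
[1.079 0.467 0.859]
[0.373 0.004 1.474]
board s 0.8 [359. 194.] [0.501 0.016]
board s 0.28 [290. 184.] [ 0.632 -0.158]
board t 0.73 [316. 237.] [0.509 0.018]
cover1 s 0.84 [318. 220.] [0.666 0.008]
cover1 s 0.78 [346. 250.] [0.679 0.135]
cover1 s 0.76 [291. 192.] [ 0.656 -0.125]
cover1 t 0.64 [274. 179.] [0.68  0.146]
cover1 t 0.55 [319. 183.] [0.669 0.009]
carton1 s 0.95 [371. 193.] [0.471 0.039]
carton1 s 0.94 [346. 164.] [ 0.438 -0.102]
carton1 s 0.69 [316. 221.] [0.667 0.001]
carton1 s 0.68 [396. 214.] [0.477 0.144]
carton1 t 0.98 [355. 262.] [ 0.437 -0.097]
carton1 t 0.67 [311. 251.] [0.469 0.032]
carton1 t 0.56 [269. 247.] [0.478 0.157]
carton2 s 0.95 [371. 193.] [0.471 0.039]
carton2 s 0.94 [346. 164.] [ 0.438 -0.102]
carton2 s 0.69 [316. 221.] [0.667 0.001]
carton2 s 0.68 [396. 214.] [0.477 0.144]
carton2 t 0.98 [355. 262.] [ 0.437 -0.097]
carton2 t 0.67 [311. 251.] [0.469 0.032]
carton2 t 0
[... 601 characters left out ...]
6 [314. 221.] [0.676 0.005]
stud1 s 0.66 [288. 192.] [ 0.663 -0.13 ]
stud1 s 0.64 [345. 252.] [0.685 0.137]
stud1 s 0.49 [292. 185.] [ 0.635 -0.143]
stud1 t 0.89 [318. 181.] [0.675 0.012]
stud1 t 0.74 [362. 186.] [ 0.662 -0.118]
stud1 t 0.56 [276. 180.] [0.68  0.139]
bin s 0.89 [266. 139.] [ 0.559 -0.382]
bin t 0.94 [456. 230.] [ 0.531 -0.399]
teapot s 0.78 [454. 287.] [0.545 0.395]
teapot t 0.66 [188. 224.] [0.545 0.398]
plate s 0.61 [301. 267.] [0.797 0.088]
plate s 0.25 [316. 211.] [ 0.643 -0.026]
plate t 0.68 [294. 146.] [0.787 0.088]
plate t 0.49 [317. 179.] [0.685 0.017]
tub s 0.74 [254. 218.] [ 0.793 -0.126]
tub s 0.41 [293. 193.] [ 0.648 -0.127]
tub t 0.84 [366. 145.] [ 0.792 -0.132]
```

```bash
python3 -c "
import cv2,numpy as np
a=cv2.imread('pics/s0.png');b=cv2.imread('pics/t0.png')
cv2.imwrite('pics/both.png',cv2.resize(np.vstack([a,b]),(480,600)))"
```

```text
(no output)
```

View pics/t0.png

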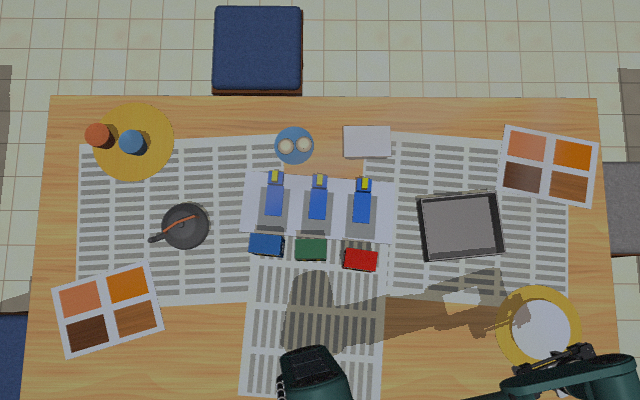

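View pics/s0.png

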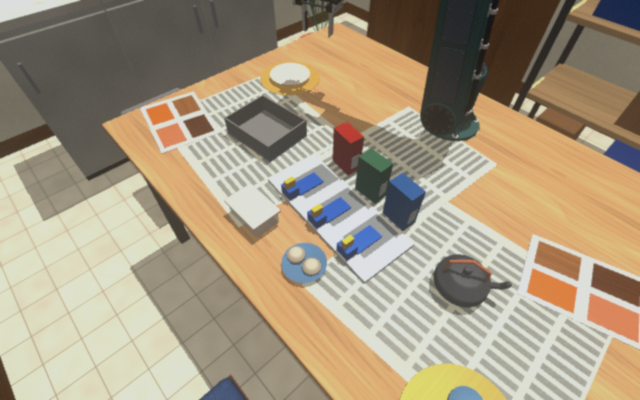

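The top view shows three blue covers with yellow tabs at about (274,175), (319,179) and (363,182). The three cartons stand at (266,245) blue, (311,249) green and (360,260) red. The box is on the right at (460,226), the teapot on the left at (188,224), and the plate and tub sit behind the board. The scene view agrees. Next I'll refine these positions.

```bash
cat >> h.py <<'E'
np.set_printoptions(suppress=True,precision=4)
def pts(l,p,th=.3): return [np.array(r['xy']) for r in bot.pinpoint(l,p) if r['score']>th]
def pairs(l,a,b,z,tol=.04):
    out=[]
    for u in pts(l,a):
        for v in pts(l,b):
            if np.linalg.norm(atz(a,u,z)-atz(b,v,z))<tol: out.append(tri([ray(a,u),ray(b,v)]))
    return np.array(out)
def rect(p,mask,z):
    c=max(cv2.findContours(mask,0,1)[0],key=cv2.contourArea); x=np.array([atz(p,q[0],z)[:2] for q in c],np.float32)
    return cv2.minAreaRect(x*1000)
E
python3 - <<'E'
from h import *
a=shot('scene');b=shot('top')
for l,z in(('tab1',.061),('stud1',.012),('bin',0),('board',0),('carton1',0)): print(l,pairs(l,a,b,z))
f=b['frame'];hsv=cv2.cvtColor(f,cv2.COLOR_RGB2HSV)
# cartons' tops (z=.14), and yellow tabs
for n,(h0,h1),z in(('red',(0,8),.14),('green',(50,85),.14)):
    m=cv2.inRange(hsv,(h0,80,20),(h1,255,255));m[:, :235]=0;m[:,400:]=0;m[:230]=0;m[285:]=0
    print(n,rect(b,m,z))
m=cv2.inRange(hsv,(22,150,120),(35,255,255));m[:165]=0;m[200:]=0;m[:,:240]=0;m[:,400:]=0
for c in cv2.findContours(m,0,1)[0]:
    if cv2.contourArea(c)>15:
        r=cv2.minAreaRect(c);print('tab',atz(b,r[0],.074)[:2],r)
c=f[225:245:1,385:400].mean(2).astype(int)
cv2.imwrite('pics/z.png',cv2.resize(f[160:285,230:520,::-1],None,fx=2.75,fy=2.75,interpolation=cv2.INTER_CUBIC))
E
```

```text
tab1 [[ 0.6603 -0.1257  0.0468]
 [ 0.6705  0.0124  0.0573]
 [ 0.6798  0.1396  0.0749]
 [ 0.6876  0.1431  0.0393]]
stud1 [[ 0.6691 -0.1233  0.0208]
 [ 0.6719  0.0127  0.0095]
 [ 0.67    0.1441  0.0047]]
bin []
board [[ 0.5162  0.0206 -0.0035]]
carton1 [[ 0.4656  0.0343  0.0133]
 [ 0.4322 -0.1092 -0.0153]
 [ 0.4854  0.1482  0.0141]]
red ((436.2413635253906, -99.82979583740234), (88.36540222167969, 56.64091110229492), 82.04312896728516)
green ((465.1485290527344, 32.453880310058594), (50.60139846801758, 80.07549285888672), 0.24738648533821106)
tab [ 0.6589 -0.1207] ((364.5, 182.5), (9.0, 5.0), 90.0)
tab [0.6812 0.1361] ((275.0, 174.5), (7.0, 4.0), 90.0)
```

View pics/z.png

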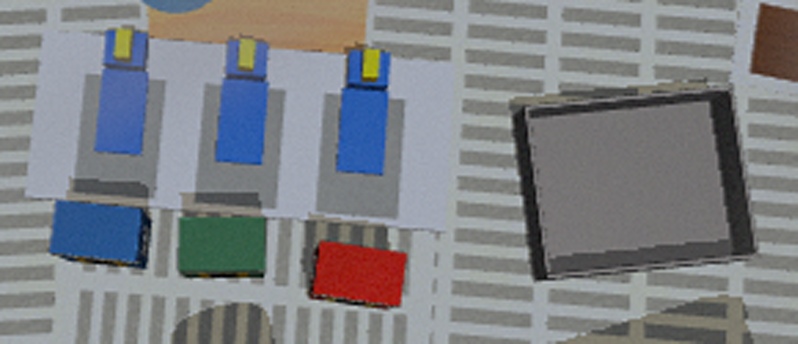

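The crop shows the board's corners at about (26,196), (443,231), (458,60) and (43,30). The box rim's corners are at (512,100), (735,86), (755,256) and (535,280), so it is turned slightly. Covers and cartons roughly follow the board's yaw.

```bash
python3 - <<'E'
from h import *
b=shot('top')
g=lambda L,z:np.array([atz(b,np.array(q)/2.75+[230,160],z)[:2] for q in L])
B=g([(26,196),(443,231),(458,60),(43,30)],.012); print(B)
print('ylen',np.linalg.norm(B[0]-B[1]),np.linalg.norm(B[2]-B[3]),'xlen',np.linalg.norm(B[0]-B[3]),np.linalg.norm(B[1]-B[2]))
c=B.mean(0);d=(B[0]-B[1]+B[3]-B[2]);d/=np.linalg.norm(d);yaw=np.arctan2(-d[0],d[1]);print('centre',c,'yaw',yaw)
x=np.array([np.cos(yaw),np.sin(yaw)]);O=c-.092*x;print('origin',O)
for y in(.13,0,-.13): print('stud',O+.163*x+y*d)
N=g([(512,100),(735,86),(755,256),(535,280)],.07)
e=(N[0]-N[1]+N[3]-N[2]);print('bin',N.mean(0),np.arctan2(-e[0],e[1]),np.linalg.norm(N[0]-N[1]),np.linalg.norm(N[1]-N[2]))
C={'blue':[(54,203),(150,207),(146,268),(50,260)],'green':[(180,218),(265,216),(265,275),(179,273)],'red':[(317,240),(406,251),(398,306),(310,297)]}
for k,L in C.items():
    P=g(L,.14);e=(P[0]-P[1]+P[3]-P[2]);print(k,P.mean(0),np.arctan2(-e[0],e[1]),'board',(P.mean(0)-O)@x,(P.mean(0)-O)@d)
E
```

```text
[[ 0.5236  0.2431]
 [ 0.4881 -0.2024]
 [ 0.6741 -0.2222]
 [ 0.7054  0.2303]]
ylen 0.4468865057129161 0.4536099319983085 xlen 0.18233652781233228 0.18710406731063814
centre [0.5978 0.0122] yaw -0.07418552764330415
origin [0.5061 0.019 ]
stud [0.6782 0.1366]
stud [0.6686 0.0069]
stud [ 0.659  -0.1227]
bin [ 0.5374 -0.3923] 0.08962458272955455 0.23352125657953862 0.17680728409695573
blue [0.4733 0.1491] -0.05775888519930705 board -0.042351533948777324 0.1273270606557417
green [0.4631 0.0303] 0.004516721494505419 board -0.04366295008233332 0.00804239037714225
red [ 0.4367 -0.101 ] -0.107752927015431 board -0.06030587544666277 -0.12483316957560085
```

```bash
cat > go.py <<'E'
import sys
from h import *
# usage: go.py x y z yaw pitch  -> row (tool axes) to that pose; pitch>0 leans the body back towards the robot
def des(yaw,pitch): return (Ro.from_euler('z',yaw)*Ro.from_euler('y',-pitch)*Ro.from_matrix([[1,0,0],[0,-1,0],[0,0,-1]])).as_matrix()
def goal(x,y,z,yaw,pitch=0):
    o=bot.get_obs();R=Ro.from_rotvec(o['ee_rot']).as_matrix();T=des(yaw,pitch)
    w=Ro.from_matrix(R.T@T).as_rotvec(); s=R.T@(np.array([x,y,z])-o['eef_pos'])*1000
    print('turn',np.round(w,3),'shift',np.round(s,1))
if __name__=='__main__':
    st()
    for a in sys.argv[1:]: goal(*map(float,a.split(',')))
E
python3 go.py .659,-.122,.16,-.074 .659,-.122,.07,-.074
```

```text
t 2.2 pos [ 0.188  -0.5169  0.2245] 
R [[0.94, 0.342, 0.0], [0.342, -0.94, -0.0], [-0.0, 0.0, -1.0]] w 0.996381397010699 f [ 0.1  0.6 -0. ]
turn [ 0.    -0.     0.423] shift [ 577.6 -210.1   64.5]
turn [ 0.    -0.     0.423] shift [ 577.6 -210.1  154.5]
```

```bash
python3 -m inch '[[0,0,0.423,578,-210,65,50],[0,0,0.423,578,-210,65,50],[0,0,0.423,578,-210,65,50],[0,0,0.423,578,-210,65,50],[0,0,0.423,578,-210,65,50],[0,0,0.423,578,-210,65,50],[0,0,0.423,578,-210,65,50],[0,0,0.423,578,-210,65,50],[0,0,0.423,578,-210,65,50],[0,0,0.423,578,-210,65,50]]'; python3 go.py .659,-.122,.16,-.074 .659,-.122,.07,-.074
```

```text
t: 3.03
eef_pos: [0.4999, -0.2553, 0.1817]
ee_rot: [3.139, -0.116, 0.001]
ft_force: [0.1, -0.1, 0.1]
grip_width: 0.5
gripper_force: 0.0
t 3.03 pos [ 0.4999 -0.2553  0.1817] 
R [[0.997, -0.074, 0.0], [-0.074, -0.997, -0.001], [0.001, 0.0, -1.0]] w 0.49979494789455664 f [ 0.1 -0.1  0.1]
turn [ 0.    -0.001 -0.   ] shift [ 148.8 -144.7   21.7]
turn [ 0.    -0.001 -0.   ] shift [ 148.8 -144.8  111.7]
```

```bash
python3 -m inch '[[0,0,0,149,-145,22,50],[0,0,0,149,-145,22,50],[0,0,0,149,-145,22,50],[0,0,0,149,-145,22,50],[0,0,0,149,-145,22,50],[0,0,0,149,-145,60,50],[0,0,0,149,-145,60,50],[0,0,0,149,-145,60,50]]' >/dev/null; python3 go.py .659,-.122,.07,-.074; python3 - <<'E'
from h import *
a=shot('scene','s1');b=shot('top','t1')
print(pairs('tab1',a,b,.061)); o=bot.get_obs(); print(proj(a,[*o['eef_pos'][:2],.061]))
cv2.imwrite('pics/c1.png',cv2.resize(a['frame'][120:270,220:420,::-1],None,fx=4,fy=4,interpolation=2))
E
```

```text
t 3.7 pos [ 0.6559 -0.1225  0.1181] 
R [[0.997, -0.073, -0.008], [-0.073, -0.997, 0.002], [-0.008, -0.001, -1.0]] w 0.4991677104289751 f [-0.5 -0.6  0.4]
turn [-0.001  0.008  0.001] shift [ 3.4 -0.7 48.1]
[[ 0.669   0.0085  0.0494]
 [ 0.6769  0.0063  0.02  ]
 [ 0.6684 -0.1235  0.0635]
 [ 0.6568 -0.1207  0.0535]
 [ 0.6818  0.1401  0.0693]]
[289.1743 181.4219]
```

View pics/c1.png

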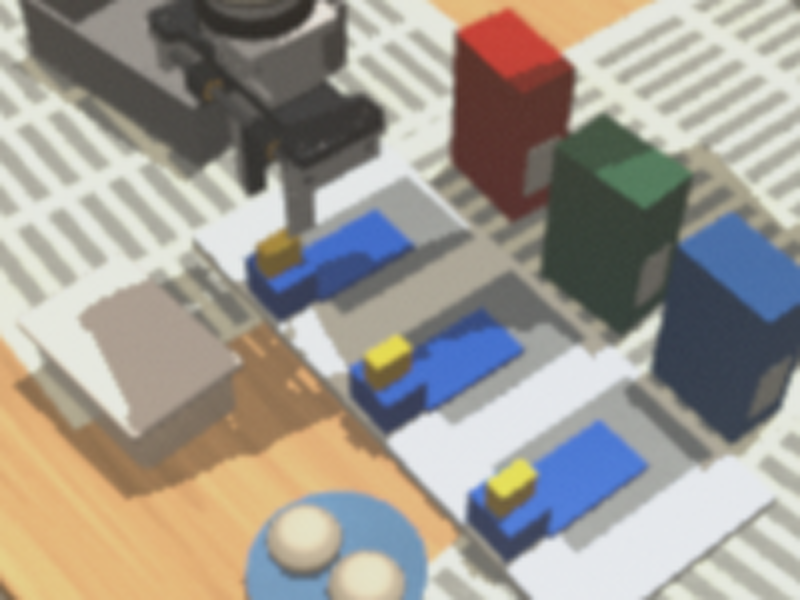

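The gripper hangs right over the tab of the right-hand cover (crop 278,252). The target point projects within about 2 px of it, so I descend and grip.

```bash
python3 -m inch '[[0,0.008,0,4,-1,24,50],[0,0.008,0,4,-1,36,50],[0,0.008,0,4,-1,48,50],[0,0.008,0,4,-1,48,50],[0,0.008,0,4,-1,48,0],[0,0.008,0,4,-1,48,0],[0,0.008,0,4,-1,48,0],[0,0.008,0,4,-1,48,0],[0,0.008,0,4,-1,48,0],[0,0.008,0,4,-1,48,0]]' 40; python3 -m inch '[[0,0,0,0,0,-4,0],[0,0,0,0,0,-8,0],[0,0,0,0,0,-12,0],[0,0,0,0,0,-20,0],[0,0,0,0,0,-40,0],[0,0,0,0,0,-70,0],[0,0,0,0,0,-100,0],[0,0,0,0,0,-100,0]]'; python3 - <<'E'
from h import *
p=shot('top','t2')
r=bot.pinpoint('bin',p)[0];print(r,atz(p,r['xy'],0))
f=p['frame'];cv2.imwrite('pics/c2.png',cv2.resize(f[160:285,230:520,::-1],None,fx=2.75,fy=2.75,interpolation=2))
E
```

```text
t: 4.88
eef_pos: [0.6626, -0.1221, 0.0746]
ee_rot: [-3.139, 0.116, -0.016]
ft_force: [0.4, 0.8, 1.9]
grip_width: 0.169
gripper_force: 39.9
t: 5.55
eef_pos: [0.6645, -0.1245, 0.1849]
ee_rot: [3.133, -0.117, 0.037]
ft_force: [0.2, 0.3, 1.7]
grip_width: 0.165
gripper_force: 39.9
{'xy': [455.9, 229.3], 'score': 0.8} [ 0.5335 -0.3975  0.    ]
```

View pics/c2.png

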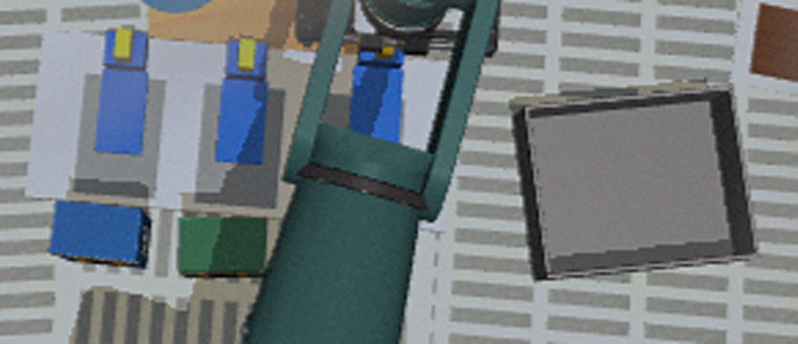

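The cover is free and held (opening 0.165), and the box hasn't moved. I carry it to the box.

```bash
python3 go.py .586,-.450,.15,.09 .586,-.450,.078,.09
```

```text
t 5.65 pos [ 0.6623 -0.1237  0.1781] 
R [[0.997, -0.075, 0.014], [-0.075, -0.997, -0.004], [0.015, 0.003, -1.0]] w 0.1674386613930825 f [ 0.5 -0.2 -1.2]
turn [ 0.004 -0.014 -0.165] shift [-52.1 331.   28.3]
turn [ 0.004 -0.014 -0.165] shift [-53.2 330.8 100.2]
```

```bash
python3 -m inch '[[0,0,-0.165,-15,40,0,0],[0,0,-0.165,-52,331,20,0],[0,0,-0.165,-52,331,20,0],[0,0,-0.165,-52,331,20,0],[0,0,-0.165,-52,331,20,0],[0,0,-0.165,-52,331,20,0],[0,0,-0.165,-52,331,20,0],[0,0,-0.165,-52,331,20,0],[0,0,-0.165,-52,331,20,0],[0,0,-0.165,-52,331,20,0]]'; python3 go.py .586,-.450,.078,.09
```

```text
t: 6.48
eef_pos: [0.5821, -0.4516, 0.1501]
ee_rot: [-3.137, -0.134, -0.006]
ft_force: [0.7, -0.2, -0.6]
grip_width: 0.168
gripper_force: 39.9
t 6.48 pos [ 0.5821 -0.4516  0.1501] 
R [[0.996, 0.086, 0.004], [0.086, -0.996, 0.002], [0.004, -0.002, -1.0]] w 0.16825893444398404 f [ 0.7 -0.2 -0.6]
turn [-0.002 -0.004 -0.004] shift [ 3.7 -1.1 72.1]
```

```bash
python3 -m inch '[[0,0,0,3,-1,35,0],[0,0,0,3,-1,60,0],[0,0,0,3,-1,73,0],[0,0,0,3,-1,73,0],[0,0,0,3,-1,73,40],[0,0,0,3,-1,73,40],[0,0,0,3,-1,73,40],[0,0,0,3,-1,30,40],[0,0,0,3,-1,-40,40],[0,0,0,3,-1,-40,40]]'; python3 go.py .669,.007,.16,-.074 .670,.008,.072,-.074
```

```text
t: 7.32
eef_pos: [0.5883, -0.4481, 0.1995]
ee_rot: [3.133, 0.142, 0.02]
ft_force: [1.4, -0.1, 0.6]
grip_width: 0.398
gripper_force: 0.0
t 7.32 pos [ 0.5883 -0.4481  0.1995] 
R [[0.996, 0.091, 0.013], [0.091, -0.996, -0.005], [0.013, 0.006, -1.0]] w 0.39791899066392195 f [ 1.4 -0.1  0.6]
turn [ 0.005 -0.013  0.165] shift [ 121.2 -446.2   38.2]
turn [ 0.005 -0.013  0.165] shift [ 121.2 -447.6  126.2]
```

```bash
python3 -m inch '[[0,0,0.165,121,-446,30,50],[0,0,0.165,121,-446,30,50],[0,0,0.165,121,-446,30,50],[0,0,0.165,121,-446,30,50],[0,0,0.165,121,-446,30,50],[0,0,0.165,121,-446,30,50],[0,0,0.165,121,-446,30,50],[0,0,0.165,121,-446,30,50],[0,0,0.165,121,-446,30,50],[0,0,0.165,121,-446,30,50]]'>/dev/null;  python3 -m inch '[[0,0,0,0,-46,0,50],[0,0,0,0,-46,0,50],[0,0,0,0,-46,0,50],[0,0,0,0,-46,0,50]]' > /dev/null; python3 go.py .670,.008,.072,-.074;python3 - <<'E'
from h import *
p=shot('top','t3');a=shot('scene')
print(pairs('tab1',a,p,.061),pairs('cover1',a,p,.012))
f=p['frame'];cv2.imwrite('pics/c3.png',cv2.resize(f[160:285,230:520,::-1],None,fx=2.75,fy=2.75,interpolation=2))
E
```

```text
t 8.48 pos [0.6637 0.0077 0.1685] 
R [[0.997, -0.073, 0.011], [-0.073, -0.997, -0.002], [0.011, 0.001, -1.0]] w 0.5009926279965997 f [ 0.5 -0.2  0.2]
turn [ 0.001 -0.011  0.001] shift [ 5.1 -0.9 96.6]
[[ 0.5894 -0.4477  0.0482]
 [ 0.6858  0.1379  0.0605]
 [ 0.6698  0.0059  0.0509]] [[ 0.5932 -0.4424  0.008 ]
 [ 0.6702  0.0103  0.014 ]
 [ 0.6752  0.1368  0.0066]]
```

View pics/c3.png

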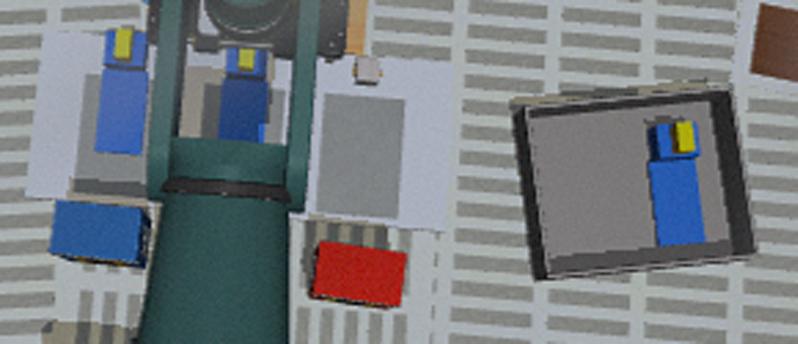

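The first cover sits neatly in the box (crop 680,185) and its stud is bare. The gripper is over the middle cover.

```bash
python3 -m inch '[[0,0,0,4,-1,40,50],[0,0,0,4,-1,70,50],[0,0,0,4,-1,88,50],[0,0,0,4,-1,96,50],[0,0,0,4,-1,96,50],[0,0,0,4,-1,96,0],[0,0,0,4,-1,96,0],[0,0,0,4,-1,96,0],[0,0,0,4,-1,96,0],[0,0,0,4,-1,96,0]]' 40; python3 -m inch '[[0,0,0,0,0,-4,0],[0,0,0,0,0,-8,0],[0,0,0,0,0,-12,0],[0,0,0,0,0,-20,0],[0,0,0,0,0,-40,0],[0,0,0,0,0,-70,0],[0,0,0,0,0,-100,0],[0,0,0,0,0,-100,0],[0,0,0,0,0,-100,0]]'; python3 - <<'E'
from h import *
p=shot('top','t4')
r=bot.pinpoint('bin',p)[0];print(r,atz(p,r['xy'],0))
E
python3 go.py .581,-.390,.15,.09
```

```text
t: 9.87
eef_pos: [0.6687, 0.0084, 0.0722]
ee_rot: [3.139, -0.117, 0.016]
ft_force: [-0.1, 0.5, -0.9]
grip_width: 0.18
gripper_force: 0.1
t: 10.62
eef_pos: [0.6689, 0.0081, 0.176]
ee_rot: [3.138, -0.117, 0.026]
ft_force: [-0.1, -0.7, -1.4]
grip_width: 0.168
gripper_force: 40.0
{'xy': [455.3, 229.8], 'score': 0.64} [ 0.532  -0.3956  0.    ]
t 10.72 pos [0.6668 0.0083 0.1708] 
R [[0.997, -0.074, 0.008], [-0.074, -0.997, -0.001], [0.008, 0.0, -1.0]] w 0.16971713520555326 f [-0.2  0.2 -1. ]
turn [ 0.001 -0.008 -0.164] shift [-56.1 403.6  20.5]
```

```bash
python3 -m inch '[[0,0,-0.164,-15,40,0,0],[0,0,-0.164,-56,404,20,0],[0,0,-0.164,-56,404,20,0],[0,0,-0.164,-56,404,20,0],[0,0,-0.164,-56,404,20,0],[0,0,-0.164,-56,404,20,0],[0,0,-0.164,-56,404,20,0],[0,0,-0.164,-56,404,20,0],[0,0,-0.164,-56,404,20,0],[0,0,-0.164,-56,404,20,0]]'; python3 -m inch '[[0,0,0,0,2,0,0],[0,0,0,0,2,0,0],[0,0,0,0,2,0,0]]'; python3 go.py .581,-.390,.076,.09;python3 - <<'E'
from h import *
p=shot('scene','s5')
cv2.imwrite('pics/c5.png',cv2.resize(p['frame'][60:210,180:380,::-1],None,fx=3,fy=3,interpolation=2))
E
```

```text
t: 11.55
eef_pos: [0.5793, -0.3925, 0.1473]
ee_rot: [-3.137, -0.138, -0.006]
ft_force: [0.2, 0.7, -1.0]
grip_width: 0.166
gripper_force: 40.0
t: 11.8
eef_pos: [0.581, -0.3915, 0.1482]
ee_rot: [-3.136, -0.14, -0.009]
ft_force: [-0.1, 1.1, -0.6]
grip_width: 0.165
gripper_force: 40.0
t 11.8 pos [ 0.581  -0.3915  0.1482] 
R [[0.996, 0.089, 0.005], [0.089, -0.996, 0.002], [0.006, -0.002, -1.0]] w 0.16510034912375143 f [-0.1  1.1 -0.6]
turn [-0.002 -0.006 -0.001] shift [-0.3 -1.3 72.2]
```

View pics/c5.png

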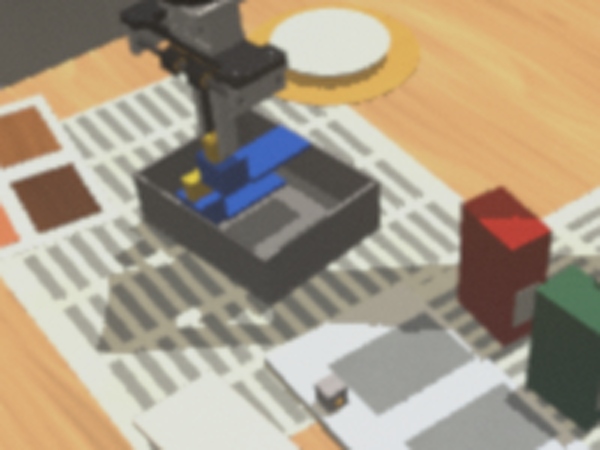

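The second cover hangs level over the box at crop (240,165), beside the first at (235,195). I lower it.

```bash
python3 -m inch '[[0,0,0,0,-1,35,0],[0,0,0,0,-1,60,0],[0,0,0,0,-1,72,0],[0,0,0,0,-1,72,0],[0,0,0,0,-1,72,40],[0,0,0,0,-1,72,40],[0,0,0,0,-1,72,40],[0,0,0,0,-1,30,40],[0,0,0,0,-1,-30,40],[0,0,0,0,-1,-30,40]]'; python3 -m inch '[[0,0,0,0,-40,0,50],[0,0,0,0,-40,0,50]]'; python3 go.py .680,.137,.16,-.074
```

```text
t: 12.68
eef_pos: [0.5833, -0.3927, 0.189]
ee_rot: [3.129, 0.141, 0.027]
ft_force: [0.5, -1.0, 1.5]
grip_width: 0.403
gripper_force: 0.0
t: 12.85
eef_pos: [0.5788, -0.3472, 0.1847]
ee_rot: [3.137, 0.146, 0.021]
ft_force: [0.2, -0.3, -1.1]
grip_width: 0.488
gripper_force: 0.0
t 12.85 pos [ 0.5788 -0.3472  0.1847] 
R [[0.996, 0.093, 0.013], [0.093, -0.996, -0.0], [0.013, 0.001, -1.0]] w 0.4875448508558458 f [ 0.2 -0.3 -1.1]
turn [ 0.    -0.013  0.167] shift [ 145.5 -472.7   25.9]
```

```bash
python3 -m inch '[[0,0,0.167,145,-473,18,50],[0,0,0.167,145,-473,18,50],[0,0,0.167,145,-473,18,50],[0,0,0.167,145,-473,18,50],[0,0,0.167,145,-473,18,50],[0,0,0.167,145,-473,18,50],[0,0,0.167,145,-473,18,50],[0,0,0.167,145,-473,18,50],[0,0,0.167,145,-473,18,50],[0,0,0.167,145,-473,18,50]]'>/dev/null;  python3 -m inch '[[0,0,0,7,-80,0,50],[0,0,0,7,-80,0,50],[0,0,0,7,-80,0,50],[0,0,0,7,-80,0,50],[0,0,0,7,-80,0,50]]' > /dev/null; python3 go.py .680,.137,.072,-.074;python3 - <<'E'
from h import *
p=shot('top','t6');a=shot('scene')
print(pairs('tab1',a,p,.061),pairs('cover1',a,p,.012))
E
```

```text
t 14.1 pos [0.6772 0.1351 0.1665] 
R [[0.997, -0.077, 0.01], [-0.077, -0.997, -0.001], [0.01, 0.001, -1.0]] w 0.5029456277848411 f [-0.2 -0.9  0.3]
turn [ 0.001 -0.01  -0.003] shift [ 1.7 -2.2 94.5]
[[ 0.6775  0.1423  0.0681]
 [ 0.5627 -0.445   0.0597]
 [ 0.5549 -0.3901  0.0376]] [[ 0.6799  0.1409  0.0182]
 [ 0.551  -0.3871  0.0074]
 [ 0.6735  0.1362  0.0536]
 [ 0.5589 -0.4449  0.0046]]
```

```bash
python3 -m inch '[[0,0,0,2,-2,40,50],[0,0,0,2,-2,70,50],[0,0,0,2,-2,86,50],[0,0,0,2,-2,94,50],[0,0,0,2,-2,94,50],[0,0,0,2,-2,94,0],[0,0,0,2,-2,94,0],[0,0,0,2,-2,94,0],[0,0,0,2,-2,94,0],[0,0,0,2,-2,94,0]]' 40; python3 -m inch '[[0,0,0,0,0,-0,0],[0,0,0,0,0,-4,0],[0,0,0,0,0,-8,0],[0,0,0,0,0,-12,0],[0,0,0,0,0,-20,0],[0,0,0,0,0,-40,0],[0,0,0,0,0,-70,0],[0,0,0,0,0,-100,0],[0,0,0,0,0,-100,0],[0,0,0,0,0,-100,0]]'; python3 - <<'E'
from h import *
p=shot('top','t7')
r=bot.pinpoint('bin',p)[0];print(r,atz(p,r['xy'],0))
f=p['frame'];cv2.imwrite('pics/c7.png',cv2.resize(f[160:285,230:520,::-1],None,fx=2.75,fy=2.75,interpolation=2))
E
```

```text
t: 15.53
eef_pos: [0.6805, 0.1372, 0.0728]
ee_rot: [-3.139, 0.121, -0.016]
ft_force: [0.4, 1.4, 0.3]
grip_width: 0.181
gripper_force: 0.7
t: 16.37
eef_pos: [0.6806, 0.1366, 0.1771]
ee_rot: [3.139, -0.122, 0.025]
ft_force: [0.4, 0.2, -0.9]
grip_width: 0.169
gripper_force: 39.9
{'xy': [457.0, 238.5], 'score': 0.92} [ 0.5062 -0.3996  0.    ]
```

View pics/c7.png

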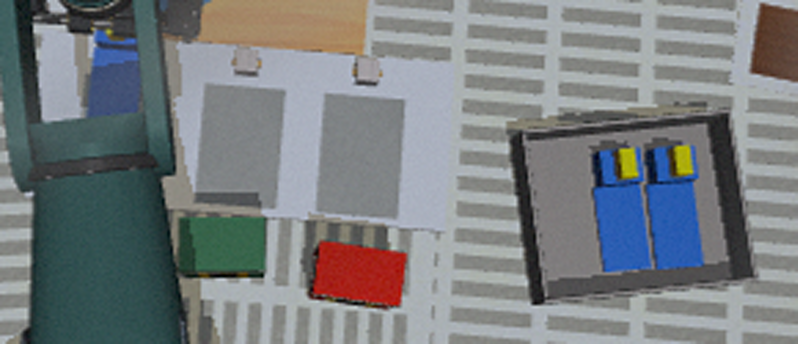

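The box was knocked about 26 mm towards the robot (rim corners now 510,122 / 732,110 / 755,277 / 533,302) with both covers still inside. The new target for the third is (0.549, -0.330).

```bash
python3 go.py .650,-.200,.17,.0 ; python3 -m inch '[[0,0,0.0,0,40,0,0],[0,0,0.0,-5,336,0,0],[0,0,-0.08,-5,336,0,0],[0,0,-0.08,-5,336,0,0],[0,0,-0.08,-5,336,0,0],[0,0,-0.08,-5,336,0,0],[0,0,-0.08,-5,336,0,0],[0,0,-0.08,-5,336,0,0],[0,0,-0.08,-5,336,0,0],[0,0,-0.08,-5,336,0,0]]'; python3 go.py .549,-.330,.15,.09
```

```text
t 16.47 pos [0.6786 0.1366 0.1717] 
R [[0.997, -0.078, 0.007], [-0.077, -0.997, -0.001], [0.007, 0.001, -1.0]] w 0.16530500670432755 f [-0.5 -0.9 -0.8]
turn [ 0.001 -0.007 -0.078] shift [ -2.4 337.8   2. ]
t: 17.3
eef_pos: [0.6462, -0.2005, 0.1688]
ee_rot: [-3.141, 0.004, -0.005]
ft_force: [0.2, 0.5, -1.3]
grip_width: 0.168
gripper_force: 39.9
t 17.3 pos [ 0.6462 -0.2005  0.1688] 
R [[1.0, -0.002, 0.003], [-0.002, -1.0, 0.001], [0.003, -0.001, -1.0]] w 0.16797871572245587 f [ 0.2  0.5 -1.3]
turn [-0.    -0.003 -0.092] shift [-97.  129.8  18.4]
```

```bash
python3 -m inch '[[0,0,-0.09,-97,130,18,0],[0,0,-0.09,-97,130,18,0],[0,0,-0.09,-97,130,18,0],[0,0,-0.09,-97,130,18,0],[0,0,-0.09,-97,130,18,0],[0,0,-0.09,-97,130,18,0],[0,0,-0.09,-97,130,18,0]]'; python3 go.py .549,-.330,.076,.09; python3 - <<'E'
from h import *
p=shot('top');r=bot.pinpoint('bin',p)[0];print(r,atz(p,r['xy'],0))
E
```

```text
t: 17.88
eef_pos: [0.552, -0.3259, 0.152]
ee_rot: [-3.137, -0.148, -0.011]
ft_force: [-0.1, 0.2, -0.9]
grip_width: 0.166
gripper_force: 39.9
t 17.88 pos [ 0.552  -0.3259  0.152 ] 
R [[0.996, 0.094, 0.007], [0.094, -0.996, 0.001], [0.007, -0.001, -1.0]] w 0.16644434547289735 f [-0.1  0.2 -0.9]
turn [-0.001 -0.007  0.004] shift [-4.   3.8 76. ]
{'xy': [456.9, 234.3], 'score': 0.97} [ 0.5186 -0.3998  0.    ]
```

```bash
python3 -m inch '[[0,0,0,-3,3,35,0],[0,0,0,-3,3,60,0],[0,0,0,-3,3,74,0],[0,0,0,-3,3,74,0],[0,0,0,-3,3,74,40],[0,0,0,-3,3,74,40],[0,0,0,-3,3,74,40],[0,0,0,-3,3,30,40],[0,0,0,-3,3,-45,40],[0,0,0,-3,3,-45,40]]';  python3 -m inch '[[0,0,0,-40,0,0,40],[0,0,0,-80,0,0,40],[0,0,0,-120,0,0,40],[0,0,0,-160,-20,0,50],[0,0,0,-190,-50,0,50],[0,0,0,-190,-50,0,50],[0,0,0,-190,-50,0,50]]'; python3 - <<'E'
from h import *
p=shot('top','t8')
f=p['frame'];cv2.imwrite('pics/c8.png',cv2.resize(f[160:285,230:520,::-1],None,fx=2.75,fy=2.75,interpolation=2))
E
python3 go.py .35,-.100,.2,-.074,.52
```

```text
t: 18.82
eef_pos: [0.5491, -0.3311, 0.2019]
ee_rot: [3.135, 0.146, 0.017]
ft_force: [0.8, -1.4, 0.7]
grip_width: 0.4
gripper_force: 0.0
t: 19.4
eef_pos: [0.3539, -0.2982, 0.1982]
ee_rot: [3.134, 0.144, 0.017]
ft_force: [1.2, -0.0, -0.8]
grip_width: 0.502
gripper_force: 0.0
t 19.45 pos [ 0.3552 -0.2993  0.1984] 
R [[0.996, 0.092, 0.012], [0.092, -0.996, -0.004], [0.011, 0.006, -1.0]] w 0.5003185286050991 f [ 0.1 -1.1 -0.1]
turn [-0.039  0.507  0.164] shift [  13.2 -198.9   -2.5]
```

View pics/c8.png

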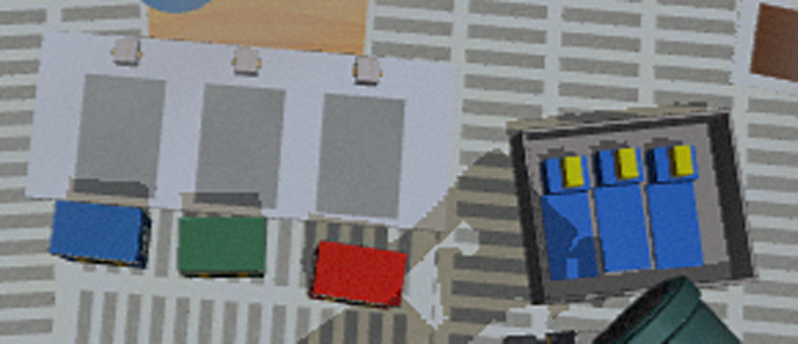

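All three covers lie upright side by side in the box (crop 570/620/675, about 215) and the three studs are bare. Now the red carton: I approach from behind with the tool pitched 30° and two fingers spread.

```bash
python3 -m inch '[[-0.039,0.507,0.164,0,-199,-2,50],[-0.039,0.507,0.164,0,-199,-2,50],[-0.039,0.507,0.164,0,-199,-2,50],[-0.039,0.507,0.164,0,-199,-2,50],[-0.039,0.507,0.164,0,-199,-2,50],[-0.039,0.507,0.164,0,-199,-2,50],[-0.039,0.507,0.164,0,-199,-2,50],[-0.039,0.507,0.164,0,-199,-2,50]]'; python3 go.py .372,-.0964,.04,-.074,.52 .372,-.0964,.1,-.074,.52
```

```text
t: 20.12
eef_pos: [0.348, -0.1072, 0.2008]
ee_rot: [3.025, -0.108, 0.788]
ft_force: [-0.4, -0.1, -0.2]
grip_width: 0.501
gripper_force: 0.0
t 20.12 pos [ 0.348  -0.1072  0.2008] 
R [[0.87, -0.071, 0.487], [-0.064, -0.997, -0.031], [0.488, -0.004, -0.873]] w 0.5010941115290856 f [-0.4 -0.1 -0.2]
turn [-0.005  0.01   0.001] shift [-58.3 -11.9 151.7]
turn [-0.005  0.01   0.001] shift [-29.  -12.1  99.4]
```

```bash
python3 -m inch '[[0,0,0,-15,-12,40,50],[0,0,0,-29,-12,80,50],[0,0,0,-44,-12,115,50],[0,0,0,-58,-12,152,50],[0,0,0,-58,-12,152,50],[0,0,0,-58,-12,152,50],[0,0,0,-58,-12,152,50]]'; python3 go.py .4285,-.1006,.04,-.074,.52 .4085,-.0991,.04,-.074,.52; python3 - <<'E'
from h import *
p=shot('scene','s9')
cv2.imwrite('pics/c9.png',cv2.resize(p['frame'][80:230,280,None].repeat(1,1) if 0 else p['frame'][80:230,270:470,::-1],None,fx=3,fy=3,interpolation=2))
E
```

```text
t: 20.7
eef_pos: [0.3729, -0.0968, 0.041]
ee_rot: [3.024, -0.112, 0.791]
ft_force: [0.7, 0.2, 0.4]
grip_width: 0.502
gripper_force: 0.0
t 20.7 pos [ 0.3729 -0.0968  0.041 ] 
R [[0.869, -0.073, 0.489], [-0.066, -0.997, -0.032], [0.49, -0.004, -0.872]] w 0.502049034040995 f [0.7 0.2 0.4]
turn [-0.004  0.008 -0.001] shift [48.1 -0.2 28.1]
turn [-0.004  0.008 -0.001] shift [30.6 -0.3 18.3]
```

View pics/c9.png

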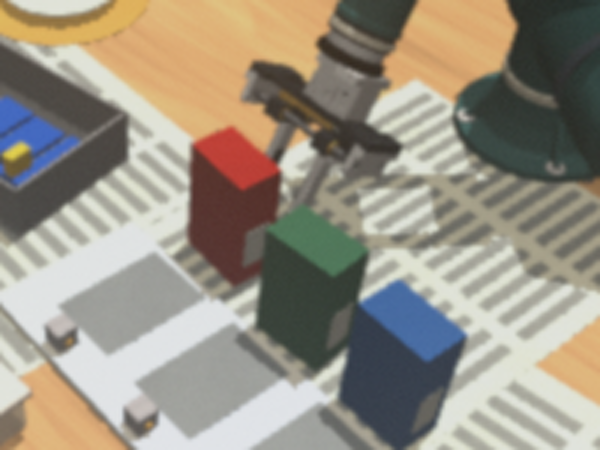

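The fingers stand behind the red carton (crop 300,170) with clearance. I push slowly forward.

```bash
python3 -m inch '[[0,0,0,7,0,4,50],[0,0,0,13,0,7.5,50],[0,0,0,18,0,10.5,50],[0,0,0,23,0,13.4,50],[0,0,0,28,0,16.3,50],[0,0,0,33,0,19.3,50],[0,0,0,38,0,22.2,50],[0,0,0,42,0,24.5,50],[0,0,0,46,0,26.8,50],[0,0,0,49,0,28.6,50]]'; python3 -m inch '[[0,0,0,1.7,0,1,50],[0,0,0,1.7,0,1,50]]'; python3 - <<'E'
from h import *
p=shot('top');f=p['frame']
hsv=cv2.cvtColor(f,cv2.COLOR_RGB2HSV)
m=cv2.inRange(hsv,(0,80,20),(8,255,255));m[:, :235]=0;m[:,400:]=0;m[:225]=0;m[285:]=0
print(rect(p,m,.14))
E
```

```text
t: 21.58
eef_pos: [0.4277, -0.0986, 0.0358]
ee_rot: [3.029, -0.111, 0.785]
ft_force: [-2.1, 0.9, 1.7]
grip_width: 0.497
gripper_force: 1.2
t: 21.75
eef_pos: [0.4291, -0.0986, 0.0356]
ee_rot: [3.03, -0.111, 0.783]
ft_force: [-4.2, 1.1, 3.8]
grip_width: 0.502
gripper_force: 2.2
((470.4114074707031, -99.83702087402344), (87.92506408691406, 56.30059814453125), 89.20259857177734)
```

It's butted square against the edge (centre at 0.470, contact force 4 N). Next, the tip from the top.

```bash
python3 go.py .405,-.0972,.04,-.074,.52 .405,-.0972,.125,-.074,.52 .500,-.104,.12,-.074,.52
```

```text
t 21.8 pos [ 0.4291 -0.0986  0.0356] 
R [[0.872, -0.071, 0.484], [-0.066, -0.997, -0.028], [0.484, -0.008, -0.875]] w 0.49729577504754097 f [-4.4  0.4  1.7]
turn [-0.008  0.014 -0.001] shift [-18.9   0.3 -15.6]
turn [-0.008  0.014 -0.001] shift [ 22.2  -0.3 -89.9]
turn [-0.008  0.014 -0.001] shift [103.1  -0.3 -39.4]
```

```bash
python3 -m inch '[[0,0,0,-19,0,-15,50],[0,0,0,-19,0,-15,50],[0,0,0,0,0,-55,50],[0,0,0,22,0,-90,50],[0,0,0,22,0,-90,50],[0,0,0,22,0,-90,50]]'; python3 -m inch '[[0,0,0,8,0,5,50],[0,0,0,16,0,10,50],[0,0,0,24,0,15,50],[0,0,0,32,0,20,50],[0,0,0,40,0,25,50],[0,0,0,48,0,30,50],[0,0,0,56,0,35,50],[0,0,0,64,0,40,50],[0,0,0,72,0,45,50],[0,0,0,78,0,48,50]]';python3 -m inch '[[0,0,0,0,0,0,50],[0,0,0,-20,0,-12,50],[0,0,0,-50,0,-30,50],[0,0,0,-80,0,-70,50],[0,0,0,-80,0,-110,50],[0,0,0,-80,0,-110,50]]'; python3 - <<'E'
from h import *
p=shot('scene','s10')
cv2.imwrite('pics/c10.png',cv2.resize(p['frame'][80:230,270:470,::-1],None,fx=3,fy=3,interpolation=2))
E
```

```text
t: 22.3
eef_pos: [0.4073, -0.0992, 0.1298]
ee_rot: [3.021, -0.111, 0.796]
ft_force: [0.1, 0.2, -1.2]
grip_width: 0.501
gripper_force: 0.0
t: 23.13
eef_pos: [0.4959, -0.1038, 0.1186]
ee_rot: [3.031, -0.112, 0.78]
ft_force: [-1.0, 0.0, -0.3]
grip_width: 0.5
gripper_force: 0.0
t: 23.63
eef_pos: [0.3721, -0.0965, 0.1831]
ee_rot: [3.02, -0.112, 0.795]
ft_force: [0.9, -0.4, 1.1]
grip_width: 0.496
gripper_force: 0.0
```

View pics/c10.png

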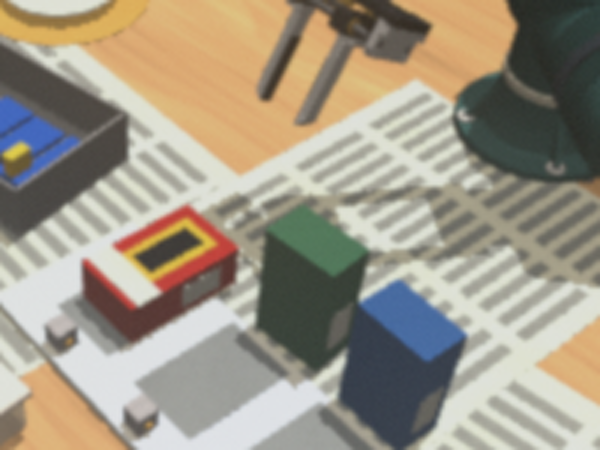

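The red carton lies flat in its bay with the slot up (crop 165,250). I repeat for green.

```bash
python3 go.py .380,.036,.18,-.074,.52 .393,.0354,.04,-.074,.52 .440,.032,.04,-.074,.52
```

```text
t 23.68 pos [ 0.373  -0.097   0.1829] 
R [[0.868, -0.074, 0.492], [-0.065, -0.997, -0.035], [0.493, -0.002, -0.87]] w 0.49951911714380787 f [ 0.6 -0.6  0.7]
turn [-0.002  0.005 -0.001] shift [  -4.  -133.1    1.3]
turn [-0.002  0.005 -0.001] shift [ -61.7 -133.2  129.6]
turn [-0.002  0.005 -0.001] shift [ -20.7 -133.2  152.8]
```

```bash
python3 -m inch '[[0,0,0,-4,-133,1,50],[0,0,0,-4,-133,1,50],[0,0,0,-4,-133,1,50],[0,0,0,-4,-133,1,50],[0,0,0,-20,-133,35,50],[0,0,0,-38,-133,70,50],[0,0,0,-54,-133,105,50],[0,0,0,-61,-133,128,50],[0,0,0,-61,-133,128,50],[0,0,0,-61,-133,128,50]]'; python3 go.py .440,.032,.04,-.074,.52
```

```text
t: 24.52
eef_pos: [0.3899, 0.0375, 0.0353]
ee_rot: [3.031, -0.111, 0.776]
ft_force: [0.3, -0.0, -0.1]
grip_width: 0.499
gripper_force: 0.0
t 24.52 pos [0.3899 0.0375 0.0353] 
R [[0.874, -0.071, 0.48], [-0.066, -0.997, -0.028], [0.481, -0.007, -0.877]] w 0.49927611463098037 f [ 0.3 -0.  -0.1]
turn [-0.007  0.019 -0.001] shift [46.5  1.9 20.1]
```

```bash
python3 -m inch '[[0,0,0,5,1,2.8,50],[0,0,0,10,2,5.5,50],[0,0,0,15,2,8,50],[0,0,0,20,2,11,50],[0,0,0,25,2,13.7,50],[0,0,0,30,2,16.5,50],[0,0,0,35,2,19.2,50],[0,0,0,39,2,21.4,50],[0,0,0,42,2,23,50],[0,0,0,45,2,24.7,50]]'; python3 -m inch '[[0,0,0,1,0,0.5,50],[0,0,0,1,0,0.5,50],[0,0,0,1,0,0.5,50]]'; python3 - <<'E'
from h import *
p=shot('top');f=p['frame']
hsv=cv2.cvtColor(f,cv2.COLOR_RGB2HSV)
m=cv2.inRange(hsv,(50,80,20),(85,255,255));m[:, :235]=0;m[:,400:]=0;m[:225]=0;m[285:]=0
print(rect(p,m,.14))
E
python3 go.py .416,.0338,.04,-.074,.52 .416,.0338,.125,-.074,.52 .512,.027,.12,-.074,.52
```

```text
t: 25.35
eef_pos: [0.4402, 0.0318, 0.0367]
ee_rot: [3.032, -0.112, 0.773]
ft_force: [-29.7, 1.9, 21.2]
grip_width: 0.499
gripper_force: 14.8
t: 25.6
eef_pos: [0.4402, 0.0319, 0.0363]
ee_rot: [3.032, -0.111, 0.77]
ft_force: [-22.5, 1.5, 15.7]
grip_width: 0.5
gripper_force: 11.1
((480.7469787597656, 28.733570098876953), (82.17935180664062, 51.7063102722168), 85.47836303710938)
t 25.65 pos [0.4402 0.0319 0.0363] 
R [[0.876, -0.071, 0.476], [-0.066, -0.997, -0.028], [0.477, -0.007, -0.879]] w 0.4965999998140132 f [-21.5   2.   16.6]
turn [-0.007  0.023 -0.001] shift [-19.5  -0.2 -14.8]
turn [-0.007  0.023 -0.001] shift [ 21.   -0.8 -89.5]
turn [-0.007  0.023 -0.001] shift [103.2  -0.8 -39.2]
```

```bash
python3 -m inch '[[0,0,0,-19,0,-15,50],[0,0,0,-19,0,-15,50],[0,0,0,0,0,-55,50],[0,0,0,21,0,-90,50],[0,0,0,21,0,-90,50],[0,0,0,21,0,-90,50]]'; python3 -m inch '[[0,0,0,8,0,5,50],[0,0,0,16,0,10,50],[0,0,0,24,0,15,50],[0,0,0,32,0,20,50],[0,0,0,40,0,25,50],[0,0,0,48,0,30,50],[0,0,0,56,0,35,50],[0,0,0,64,0,40,50],[0,0,0,72,0,45,50],[0,0,0,78,0,48,50]]';python3 -m inch '[[0,0,0,0,0,0,50],[0,0,0,-20,0,-12,50],[0,0,0,-50,0,-30,50],[0,0,0,-80,0,-70,50],[0,0,0,-80,0,-110,50],[0,0,0,-80,0,-110,50]]'; python3 go.py .393,.154,.18,-.074,.52  .403,.153,.04,-.074,.52
```

```text
t: 26.15
eef_pos: [0.4213, 0.0324, 0.132]
ee_rot: [3.024, -0.112, 0.8]
ft_force: [-0.2, 0.4, -0.7]
grip_width: 0.503
gripper_force: 0.0
t: 26.98
eef_pos: [0.5095, 0.026, 0.1206]
ee_rot: [3.03, -0.112, 0.78]
ft_force: [0.1, -0.3, -0.1]
grip_width: 0.496
gripper_force: 0.0
t: 27.48
eef_pos: [0.3858, 0.0348, 0.1853]
ee_rot: [3.025, -0.111, 0.799]
ft_force: [1.8, 0.3, 1.6]
grip_width: 0.499
gripper_force: 0.0
t 27.48 pos [0.3858 0.0348 0.1853] 
R [[0.867, -0.071, 0.493], [-0.065, -0.997, -0.029], [0.494, -0.007, -0.87]] w 0.498822794471755 f [1.8 0.3 1.6]
turn [-0.008  0.004 -0.001] shift [  -4.2 -119.4    4.8]
turn [-0.008  0.004 -0.001] shift [ -64.6 -118.1  131.5]
```

```bash
python3 -m inch '[[0,0,0,-4,-119,4,50],[0,0,0,-4,-119,4,50],[0,0,0,-4,-119,4,50],[0,0,0,-4,-119,4,50],[0,0,0,-20,-119,35,50],[0,0,0,-38,-119,70,50],[0,0,0,-54,-119,105,50],[0,0,0,-64,-118,129,50],[0,0,0,-64,-118,129,50],[0,0,0,-64,-118,129,50]]'; python3 go.py .4475,.1507,.038,-.074,.52;  python3 - <<'E'
from h import *
p=shot('scene','s11')
cv2.imwrite('pics/c11.png',cv2.resize(p['frame'][80:280,240:500,::-1],None,fx=3,fy=3,interpolation=2))
E
```

```text
t: 28.32
eef_pos: [0.4005, 0.1519, 0.0354]
ee_rot: [3.028, -0.111, 0.778]
ft_force: [0.5, -0.0, 0.5]
grip_width: 0.502
gripper_force: 0.0
t 28.32 pos [0.4005 0.1519 0.0354] 
R [[0.874, -0.072, 0.481], [-0.065, -0.997, -0.031], [0.482, -0.005, -0.876]] w 0.5017253417480909 f [ 0.5 -0.   0.5]
turn [-0.005  0.017 -0.001] shift [42.4 -2.3 20.4]
```

View pics/c11.png

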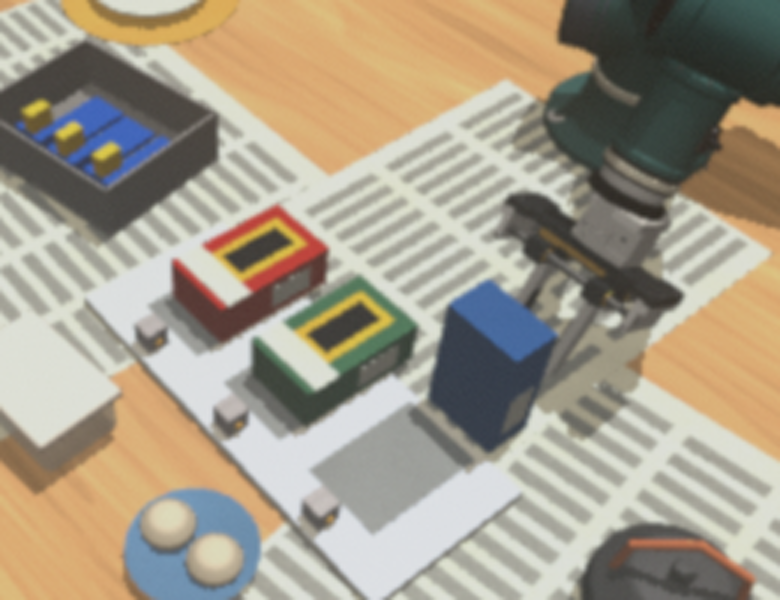

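Red and green lie flat with slots up (crop 255,265 and 335,345). The fingers are behind the blue carton (540,310).

```bash
python3 -m inch '[[0,0,0,5,0,2.8,50],[0,0,0,10,-1,5.5,50],[0,0,0,15,-2,8,50],[0,0,0,20,-2,11,50],[0,0,0,25,-2,13.7,50],[0,0,0,29,-2,16,50],[0,0,0,33,-2,18.1,50],[0,0,0,36,-2,19.8,50],[0,0,0,39,-2,21.4,50],[0,0,0,41,-2,22.5,50]]'; python3 -m inch '[[0,0,0,0,0,0,50],[0,0,0,0,0,0,50]]';python3 go.py .4225,.1522,.04,-.074,.52 .4225,.1522,.128,-.074,.52
```

```text
t: 29.2
eef_pos: [0.4485, 0.1514, 0.0373]
ee_rot: [3.029, -0.112, 0.784]
ft_force: [-8.6, 1.3, 6.3]
grip_width: 0.502
gripper_force: 4.5
t: 29.37
eef_pos: [0.4483, 0.1515, 0.0373]
ee_rot: [3.029, -0.112, 0.784]
ft_force: [-3.1, 0.8, 1.6]
grip_width: 0.503
gripper_force: 1.8
t 29.37 pos [0.4483 0.1515 0.0373] 
R [[0.872, -0.072, 0.484], [-0.066, -0.997, -0.029], [0.485, -0.007, -0.875]] w 0.5026306919409044 f [-3.1  0.8  1.6]
turn [-0.007  0.014 -0.002] shift [-21.2   1.1 -14.9]
turn [-0.007  0.014 -0.002] shift [ 21.5   0.5 -91.8]
```

```bash
python3 -m inch '[[0,0,0,-20,0,-15,50],[0,0,0,-20,0,-15,50],[0,0,0,0,0,-55,50],[0,0,0,21,0,-90,50],[0,0,0,21,0,-90,50],[0,0,0,21,0,-90,50]]'; python3 -m inch '[[0,0,0,8,0,5,50],[0,0,0,16,0,10,50],[0,0,0,24,0,15,50],[0,0,0,32,0,20,50],[0,0,0,40,0,25,50],[0,0,0,48,0,30,50],[0,0,0,56,0,35,50],[0,0,0,64,0,40,50],[0,0,0,72,0,45,50],[0,0,0,78,0,48,50]]';python3 -m inch '[[0,0,0,0,0,0,50],[0,0,0,-20,0,-12,50],[0,0,0,-50,0,-30,50],[0,0,0,-80,0,-70,50],[0,0,0,-120,0,-130,50],[0,0,0,-120,0,-130,50],[0,0,0,-120,0,-130,50],[0,0,0,-120,0,-130,50]]';  python3 - <<'E'
from h import *
a=shot('scene');p=shot('top','t12')
print(pairs('carton1',a,p,.038));print(pairs('bin',a,p,0))
cv2.imwrite('pics/c12.png',cv2.resize(p['frame'][160:285,230:520,::-1],None,fx=2.75,fy=2.75,interpolation=2))
E
```

```text
t: 29.87
eef_pos: [0.4261, 0.1535, 0.1313]
ee_rot: [3.028, -0.112, 0.8]
ft_force: [-0.0, -0.3, 0.2]
grip_width: 0.502
gripper_force: 0.0
t: 30.7
eef_pos: [0.5155, 0.1458, 0.1221]
ee_rot: [3.028, -0.112, 0.785]
ft_force: [-0.2, -1.4, -0.2]
grip_width: 0.501
gripper_force: 0.0
t: 31.37
eef_pos: [0.3466, 0.1588, 0.18]
ee_rot: [3.03, -0.108, 0.794]
ft_force: [0.1, 1.1, 0.1]
grip_width: 0.499
gripper_force: 0.0
[[ 0.492   0.1523  0.0314]
 [ 0.4685 -0.1004  0.0386]]
[[ 0.5175 -0.3938  0.002 ]]
```

View pics/c12.png

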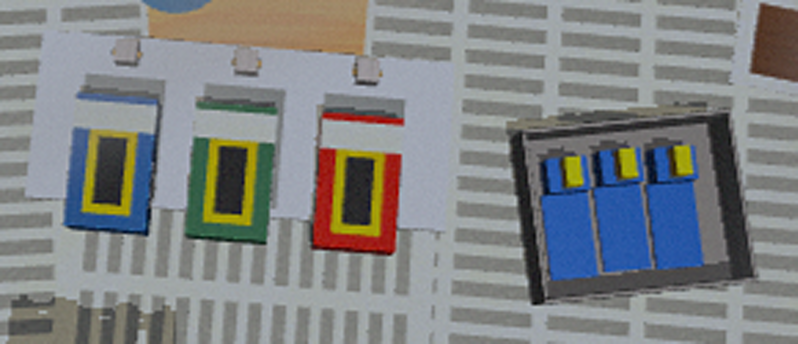

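All three lie flat and square with slots up. I check the overhang from the base-end corners: blue (66,226)/(148,234), green (187,236)/(266,242), red (313,247)/(393,255).

```bash
python3 - <<'E'
from h import *
b=shot('top');O=np.array([.5061,.019]);x=np.array([.9972,-.0741])
for n,L in(('blue',[(66,226),(148,234),(78,93),(157,100)]),('green',[(187,236),(266,242),(198,103),(276,106)]),('red',[(313,247),(393,255),(324,114),(403,121)])):
    print(n,[round(float((atz(b,np.array(q)/2.75+[230,160],.064)[:2]-O)@x),4) for q in L])
E
```

```text
blue [-0.0315, -0.033, 0.1077, 0.1068]
green [-0.0319, -0.0317, 0.107, 0.1103]
red [-0.033, -0.0347, 0.1058, 0.1049]
```

```bash
python3 -c "
from bench import bot
print(bot.sign_off())"
```

```text
the job is handed in; nothing more can be done
None
```

Job handed in: all three covers are in the grey box, and all three cartons lie flat on the board, slot up and square, their base ends overhanging the front edge by about 32–34 mm. No verdict came back from the hand-in.

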